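# Clear the board stand, flip its kickstand down and hold the board upright

### The arm

A 7-joint arm with a two-finger parallel gripper is mounted at the origin on the work surface. World frame = base frame: x ahead of the robot, y to its left, z up, the work surface at z = 0. Lengths are in m, angles in rad, forces in N, time in s.
With the tool pointing down it reaches from about 0.425 to 0.925 m from the base axis. Payload 6.8 kg.
Tool frame: the origin (TCP) lies at the centre of the arm's flange, where the gripper is bolted on; the fingertips stand 173 mm ahead of it and the grasp point (between the pads) lies 155 mm ahead of it (r.hold_point_z is the distance from the TCP to the grasp point, in m); z points along the fingers, x is the direction in which the jaws open and shut, and the axes are right-handed (so a half turn about z gives the same grasp; the last joint's range is limited). The gripper opens to 85 mm and grips with 20 to 120 N. Pads are 22 mm wide; open, the fingers measure 114 mm over their backs; the gripper's body (76 mm by 85 mm) begins 54 mm behind the grasp point. The pads swing forward as they close: fully open they stand 13 mm farther back than shut.
Start: joints at [-1.358, 0.477, 0.022, 1.555, -0.011, 1.109, -0.083], TCP at [0.213, 0.641, 0.405] pointing down, gripper open.
Joint ranges: [-2.96, 2.96], [-0.34, 2.1], [-1.41, 1.46], [0.24, 2.44], [-1.37, 4.51], [0.17, 1.92], [-2.96, 2.96]. Speed limits (rad/s): [2.39, 2.39, 3.14, 3.14, 3.14, 3.14, 3.14].

### API

Orientations are given as a rotation vector (axis times angle).
In Python, from bench import r gives the robot as it stands.
- The arm moves only by the tool apply_moves, never from a script. Its arguments are lists of equal length, an entry for each row: "dp": the shift along the tool's x, y, z scaled (see below), a list of three; "twist": the turn, a rotation vector about the tool's x, y, z scaled (see below), a list of three; "jaw": the closure in counts, from 0 (fully open) to 255 (shut). In form: {"dp": [[x, y, z], ...], "twist": [[rx, ry, rz], ...], "jaw": [jaw, ...]}. A call has 1 to 20 rows; each row shifts and turns the pose as measured when the row begins, along the tool's axes as they then stand; what a row does not reach is not made up. The controller multiplies each number of a shift by 12 cm and each number of a turn by 120 degrees. A row lasts 1/10 s, in which the tool goes at most 50 mm and 8.59 degrees, less where a joint would pass 70% of its speed; a pose out of reach is approached as far as the arm can. A call with a number of a shift or a turn outside -1 to 1 is refused whole. A call with a gripper value outside its range is refused whole. The fingers move at their own pace and stop on an object; "grip_force" is the grip in N (left out, the last holds). Time passes only in rows, so rows that do not move let the fingers close. It gives the time, the measured TCP pose, the force and the opening at its end, in the units of the state.
- r.get_obs(): the state, without advancing time (a new reading comes with each control period).
- r.grab_frame(name): name is "scene" or "top" or "wrist"; returns a dict with "color" (400x640x3 uint8, red, green, blue), "z_map" (400x640 float32, m along the optical axis (not along the pixel's ray), 0 where there is no reading), "intrinsics" (3x3 intrinsics, pixels), "R" (3x3) and "t" (3): a world point X has camera coordinates R X + t; the wrist camera has in their place "hand_eye" (4x4, takes a point from camera to tool coordinates, whose origin is the TCP and whose axes are the tool frame's). Camera axes: x right, y down, z forward; pixel columns grow to the right and rows downward; lengths in m; the calibration is good to about 2 mm. A picture is of the moment at which its call begins: read the wrist's pose just before it.
- r.hand_in(): hands the job in, once; it reports no verdict.
The state is a dict: "clock": time; "joints": joint angles; "qvel": joint speeds; "tau": joint torques, N m; "tcp_pos": TCP position; "orientation": TCP orientation; "contact_force": force on the tool from outside, world axes, zero at the start; "moment": the same for the moment, N m; "grip_width": finger opening in m.
Only numpy, scipy, OpenCV 4.12 (cv2) and the standard library are available. Lean on these libraries where they do the work, as an engineer would, in place of code of your own. Each camera call takes 0.05 s, during which the arm holds its last target.

### The job

Get this circuit board up for probing, without disturbing the other things on the bench: first clear the two loose brass standoffs off the stand's base plate, laying each one down in the tray that already holds standoffs of its own length, in line with them, and letting it go. Then, with the board's frame still leaning back, flip the kickstand over its centre so that it drops fully down to its stop. After that take the frame by its top bar, swing it upright and finish still holding it there, because it tips back if released.

Things in the scene. Friction and masses are not known exactly. Their poses are not given: they have to be found in the camera images.
- stand: board stand fixed to the bench: dark steel base plate 8 mm thick carrying a hinged frame with a circuit board. Origin on the bench under the hinge; the plate spans x -125..130, y -135..100 mm in its own axes. x points away from the robot (the way the frame leans back; yaw within 0.2 rad), y along the hinge. Two rest posts at x 100, y +-55 mm, 86 mm high
- frame_hinge (a point): middle of the frame's hinge line (along the stand's y), 30 mm above the bench, straight above the stand's origin
- frame (a joint): lean of the frame, rad: 0 upright, positive leaning back (stand +x); starts on its rest at 0.6 and drops back there if let go. 0.9 kg, under 4 N at the bar lifts it. Frame 156 mm wide, 157 mm tall above the hinge, 10 mm thick, transformer on its back. With the kickstand down its foot meets the base plate when the frame is 0.02 to 0.03 past upright (negative)
- top_bar: the round steel grip along the top of the frame, 12 mm in diameter, 92 mm long along the stand's y, turning freely between two 8 mm posts at y +-50 mm; origin at its middle, on its axis, 35 mm above the frame's top edge
- bar_mid (a point): middle of the top bar, on its axis, 190 mm from the frame's hinge line (220 mm above the bench when upright)
- hub (a point): centre of the kickstand's pivot (axis along the stand's y), beside the frame's right edge seen from the robot (stand y -96 mm), 75 mm from the frame's hinge line along the frame
- kick (a joint): kickstand angle about the hub relative to the frame, rad: 0 folded (start), pointing up 0.15 rad behind the frame's own line; grows as its free end swings over the top towards the robot and down to the stop at 2.65 (fully down). Its weight keeps it folded up to the dead point (leg straight up, about 0.75 with the frame on its rest); past it, it falls to the stop. Under 1 N at the foot moves it
- kick_foot (a point): middle of the kickstand's foot: a round steel cross-pin 12 mm in diameter, sticking 31 mm sideways (stand -y) from the free end of the flat leg, 111 mm from the hub; the leg, 10 x 6 mm, lies on the stand's +y side of the pin
- long_standoff: loose hexagonal brass standoff, 14 mm across flats, 65 mm long, lying on the base plate (8 mm high) in front of the frame; origin at its centre, x along its length. About 70 g
- short_standoff: as the long one but 42 mm long, about 45 g; which of the two lies to the right or left varies
- long_tray: fixed grey plastic tray, 100 (x) x 140 (y) mm outside, rim 14 mm high, walls and floor 4 mm thick, origin under its centre; two 65 mm standoffs are fixed in it, lying along its x at y -55 and -34 mm; the rest, y -20 to 66 mm, is free for the loose one (lay it along x near y 24 mm)
- short_tray: the same tray with two 42 mm standoffs; one tray is to the left, the other to the right of the stand, which is which varies
- screwdriver: bystander: a screwdriver lying on the bench, origin under its middle
- solder_spool: bystander: a solder spool, 60 mm across, 48 mm high, origin at its underside
- flux_jar: bystander: a small jar, 50 mm across, 50 mm high, origin at its underside
- parts_box: bystander: an open cardboard parts box, 80 x 110 x 35 mm, origin at its underside
- multimeter: bystander: a hand multimeter lying flat, 140 x 72 x 34 mm, origin at its underside
- pliers: bystander: a pair of pliers lying flat, about 155 mm long, 12 mm high, origin under its middle

How it is judged:
On the way, in this order (a step that is already met when the one before it is completed fails the run):
1. both loose standoffs lie released in the tray of their own length (x of long_standoff in the frame of long_tray between -0.048 and 0.048 m and y of long_standoff in the frame of long_tray between -0.068 and 0.068 m and z of long_standoff in the frame of long_tray between 0.006 and 0.017 m and angle between the x axis of long_standoff and the x axis of long_tray, either way round below 0.35 rad and contact force between each of long_standoff, short_standoff and the fingers below 0.2 N and linear speed of each of long_standoff, short_standoff below 0.03 m/s and x of short_standoff in the frame of short_tray between -0.048 and 0.048 m and y of short_standoff in the frame of short_tray between -0.068 and 0.068 m and z of short_standoff in the frame of short_tray between 0.006 and 0.017 m and angle between the x axis of short_standoff and the x axis of short_tray, either way round below 0.35 rad), for 0.2 s.
2. the kickstand is fully down while the frame still leans back (value of joint kick above 2.5 rad and value of joint frame above 0.4 rad), for 0.2 s.
3. the frame is upright, held by its top bar (value of joint frame between -0.08 and 0.08 rad and contact force between the fingers and top_bar above 2 N and value of joint kick above 2.5 rad and height (world z) of bar_mid above 0.21 m and velocity of joint frame between -0.15 and 0.15 rad/s), for 0.3 s.
At the end, for the whole second after the job is handed in: Frame within 0.08 rad of upright and still, held by the fingers on its top bar (over 2 N), kickstand past 2.5 rad; each standoff lying flat on the floor of the tray of its own length, within 0.35 rad of the row, released (all of step 1 and all of step 3); the arm keeps its last pose, push and grip.
It fails at once if another thing on the bench is pushed more than 30 mm (distance of any of screwdriver, solder_spool, flux_jar, parts_box, multimeter, pliers from where it was at the start of the episode above 0.03 m).
It also fails if it takes over 72 s, if anything falls off the work surface, if the arm or the gripper's body presses on something with over 40 N, if the wrist force passes 120 N, or if a joint passes its speed limit or range.

## Working session

There is one attempt and no reset: what is moved stays moved. The work goes in short steps, Python scripts to look and compute and a tool call to move; the robot and the scene stay as the last step left them, time stands still between calls to the robot, and variables do not carry over. Pictures are saved under pics/ and viewed, and the job is handed in when it is done.

Besides the shell and the picture viewer there is one more tool, called after "Call:" as name(argument=value, ...) on one line, values as JSON. apply_moves: Moves the arm, as the interface text tells. Shifts and turns lie within -1 to 1; 1 stands for 12 cm of shift or 120 degrees of turn. Its arguments: {"type":"object","properties":{"dp":{"type":"array"},"twist":{"type":"array"},"jaw":{"type":"array"},"grip_force":{"type":"number"}},"required":["dp","twist","jaw"]}

```bash
ls; mkdir -p pics; cat > h.py <<'E'
import numpy as np,cv2
from bench import r
from scipy.spatial.transform import Rotation as Ro
def snap(n,f):
    d=r.grab_frame(n); cv2.imwrite('pics/'+f,d['color'][...,::-1]); np.savez('pics/'+f+'.npz',**{k:v for k,v in d.items()}); return d
def cloud(d,T=None):
    z=d['z_map'];K=d['intrinsics'];v,u=np.mgrid[:z.shape[0],:z.shape[1]]
    P=np.stack([(u-K[0,2])/K[0,0]*z,(v-K[1,2])/K[1,1]*z,z],-1)
    if 'R' in d: W=(P-d['t'])@d['R']
    else:
        H=d['hand_eye'];P=P@H[:3,:3].T+H[:3,3]; W=P@T[0].T+T[1]
    W[z==0]=np.nan
    return W
E
python3 - <<'E'
from h import *
o=r.get_obs();print(o,r.hold_point_z)
for n in('scene','top'):
    d=snap(n,n+'0.png');print(d['R'],d['t'],d['intrinsics'])
E
```

```text
pics
{'clock': 0.0, 'joints': array([-1.35810879,  0.47780235,  0.02236821,  1.55647807, -0.01149227,
        1.10928252, -0.08309629]), 'qvel': array([ 2.11542688e-05, -4.19936261e-04,  4.56486281e-04,  2.71150499e-04,
        7.84156529e-04, -7.49346261e-04,  3.77556683e-05]), 'tau': array([ 1.28365540e-03, -5.96434271e+01,  1.60813518e+00, -2.81192458e+01,
        1.24344896e-02,  9.02071421e-03, -2.46746197e-05]), 'tcp_pos': array([0.2127561 , 0.64029576, 0.40371323]), 'orientation': array([ 2.54673004e+00,  1.83744929e+00, -2.19212177e-03]), 'contact_force': array([ 0.16718572,  0.49263218, -0.69758739]), 'moment': array([-0.04836179, -0.06638953,  0.00224412]), 'grip_width': 0.08551851236655644} 0.1547
[[ 0.07157606  0.99741448 -0.00642058]
 [ 0.71408335 -0.0557359  -0.69783844]
 [-0.69639202  0.04536369 -0.71622642]] [-5.53360223e-05 -3.20698428e-01  1.83425629e+00] [[414.1541533    0.         313.3612524 ]
 [  0.         414.1541533  203.38076215]
 [  0.           0.           1.        ]]
[[ 0.0139622  -0.99961661 -0.02390989]
 [-0.99490526 -0.01150075 -0.10015617]
 [ 0.09984279  0.02518647 -0.9946844 ]] [-0.04660302  0.6062198   1.32882326] [[491.0482599    0.         319.71696153]
 [  0.         491.0482599  195.94248114]
 [  0.           0.           1.        ]]
```

View pics/scene0.png

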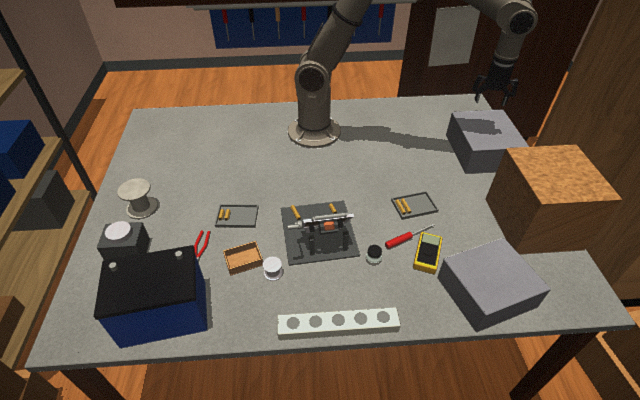

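View pics/top0.png

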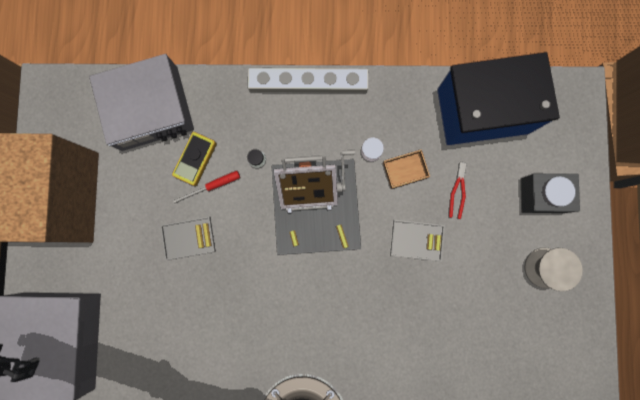

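The top view shows the short standoff at (293,238) and the long one at (342,236). The long tray is on the left at (188,238) and the short tray on the right at (417,240). Next I'll measure them.

```bash
python3 - <<'E'
from h import *
d=dict(np.load('pics/top0.png.npz'));W=cloud(d)
im=d['color'];hsv=cv2.cvtColor(im,cv2.COLOR_RGB2HSV)
m=((abs(hsv[...,0].astype(int)-26)<6)&(hsv[...,1]>140)&(hsv[...,2]>110)).astype(np.uint8)
m[:215]=0;m[262:]=0;m[:,:150]=0;m[:,460:]=0
n,l,s,c=cv2.connectedComponentsWithStats(m)
for i in range(1,n):
    if s[i,4]<15: continue
    p=W[l==i]; p=p[~np.isnan(p[:,0])];q=p[:,:2];mu=(q.max(0)+q.min(0))/2
    v=np.linalg.svd(q-q.mean(0))[2][0]; e=(q-q.mean(0))@v
    print(c[i],s[i,4],q.mean(0).round(4),'z',np.nanmedian(p[:,2]).round(4),'len',np.ptp(e).round(3),'yaw',np.degrees(np.arctan(v[1]/v[0])).round(1))
# trays & plate: by height
def rect(name,sl,lo,hi):
    w=W[sl].reshape(-1,3);k=(w[:,2]>lo)&(w[:,2]<hi);q=w[k][:,:2]
    R=cv2.minAreaRect(q.astype(np.float32)*1000);print(name,k.sum(),R)
rect('L',np.s_[210:265,155:225],.008,.02)
rect('Rt',np.s_[215:265,385:450],.008,.02)
rect('plate',np.s_[205:260,265:368],.0045,.012)
# table z
print(np.nanmedian(W[280:300,200:420,2]), np.nanmedian(W[244:250,300:330,2]))
a=cv2.resize(im[140:265,150:460],None,fx=2.5,fy=2.5,interpolation=cv2.INTER_CUBIC)
cv2.imwrite('pics/z.png',a[...,::-1])
E
```

```text
L 639 ((487.811279296875, 323.096923828125), (128.15162658691406, 170.5135040283203), 8.692723274230957)
Rt 525 ((500.5018615722656, -307.58441162109375), (147.3582305908203, 119.372314453125), 84.44445037841797)
plate 2938 ((508.3203125, -28.309951782226562), (151.05812072753906, 285.1425476074219), 0.8383141756057739)
-0.00021400859675221076 0.008102538274669427
```

View pics/z.png

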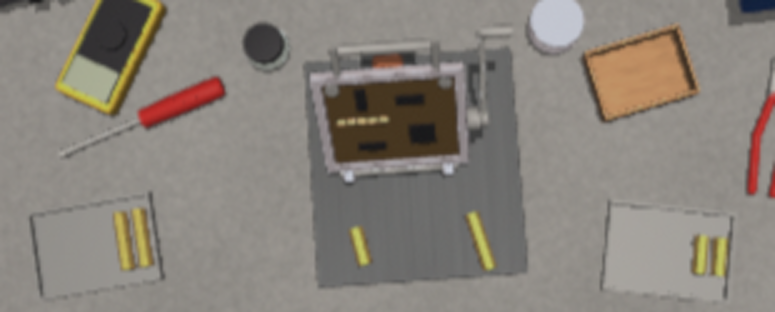

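```bash
cat >> h.py <<'E'
def ray(d,uv,z):
    K=d['intrinsics'];uv=np.atleast_2d(np.array(uv,float))
    c=np.c_[(uv[:,0]-K[0,2])/K[0,0],(uv[:,1]-K[1,2])/K[1,1],np.ones(len(uv))]
    dr=c@d['R'];o=-d['t']@d['R'];return o+dr*((z-o[2])/dr[:,2])[:,None]
def fit(loc,w):
    loc=np.array(loc,float);w=np.array(w)[:,:2];a=loc.mean(0);b=w.mean(0);H=(loc-a).T@(w-b)
    th=np.arctan2(H[0,1]-H[1,0],H[0,0]+H[1,1]);R=np.array([[np.cos(th),-np.sin(th)],[np.sin(th),np.cos(th)]])
    t=b-R@a;return t,th,np.linalg.norm(loc@R.T+t-w,axis=1)
E
python3 - <<'E'
from h import *
d=dict(np.load('pics/top0.png.npz'));W=cloud(d)
im=d['color'];hsv=cv2.cvtColor(im,cv2.COLOR_RGB2HSV)
print(hsv[238,293],hsv[236,342])
m=((abs(hsv[...,0].astype(int)-26)<8)&(hsv[...,1]>120)&(hsv[...,2]>70)).astype(np.uint8)
m[:215]=0;m[262:]=0;m[:,:150]=0;m[:,460:]=0
n,l,s,c=cv2.connectedComponentsWithStats(m)
for i in range(1,n):
    if s[i,4]<15: continue
    v,u=np.where(l==i);z=.018 if (u.mean()<240 or u.mean()>380) else .022
    q=ray(d,np.c_[u,v],z)[:,:2]
    vv=np.linalg.svd(q-q.mean(0))[2][0]; e=(q-q.mean(0))@vv
    print(c[i].round(1),s[i,4],q.mean(0).round(4),'len',np.ptp(e).round(3),'yaw',np.degrees(np.arctan(vv[1]/vv[0])).round(1))
Z=lambda L:np.array(L,float)/2.5+[150,140]-.3
print('stand',fit([[.130,.1],[.130,-.135],[-.125,-.135],[-.125,.1]],ray(d,Z([(305,64),(510,48),(527,270),(320,287)]),.008)))
t4=[[.05,.07],[.05,-.07],[-.05,-.07],[-.05,.07]]
print('L',fit(t4,ray(d,Z([(30,214),(151,193),(163,278),(43,300)]),.014)))
print('Rt',fit(t4,ray(d,Z([(608,201),(733,214),(727,301),(601,290)]),.014)))
E
```

```text
[ 30 124 189] [ 31 121 194]
[199.2 235.7] 94 [0.4928 0.2956] len 0.06 yaw 11.2
[206.6 234.7] 95 [0.4958 0.275 ] len 0.061 yaw 10.9
[342.1 237. ] 84 [ 0.4946 -0.102 ] len 0.057 yaw 18.9
[293.9 238.1] 60 [0.4897 0.0311] len 0.037 yaw 14.8
[429.7 241.3] 57 [ 0.486  -0.3428] len 0.036 yaw -4.7
[437.5 242.1] 62 [ 0.4841 -0.3642] len 0.036 yaw -6.5
stand (array([ 0.57588161, -0.01054978]), np.float64(0.08903422351100668), array([0.00229198, 0.00205845, 0.00353478, 0.00200195]))
L (array([0.48566701, 0.32681461]), np.float64(0.1884477073901282), array([0.00177378, 0.00218473, 0.00292391, 0.00230979]))
Rt (array([ 0.48854211, -0.30765161]), np.float64(-0.08099253941663057), array([0.0009761 , 0.00228275, 0.00211196, 0.00120124]))
```

```bash
cat >> h.py <<'E'
def Rdown(yaw): # tool x at yaw (deg), z down
    a=np.radians(yaw);x=np.array([np.cos(a),np.sin(a),0]);z=np.array([0,0,-1.]);return np.c_[x,np.cross(z,x),z]
def plan(goals,step=.046,rot=8.0,start=None):
    """goals: list of (pos,R[,step])"""
    o=r.get_obs();p=o['tcp_pos'].copy();R=Ro.from_rotvec(o['orientation']).as_matrix()
    if start: p,R=start
    D=[];T=[]
    for g in goals:
        s=g[2] if len(g)>2 else step
        for _ in range(60):
            d=g[0]-p;w=Ro.from_matrix(R.T@g[1]).as_rotvec()
            if np.linalg.norm(d)<.002 and np.linalg.norm(w)<.012:break
            n=max(np.ceil(np.linalg.norm(d)/s-1e-6),np.ceil(np.degrees(np.linalg.norm(w))/rot-1e-6),1)
            dl=np.round(R.T@d/n/.12,2);tw=np.round(w/n/np.radians(120),3)
            D.append(dl.tolist());T.append(tw.tolist())
            p=p+R@(dl*.12);R=R@Ro.from_rotvec(tw*np.radians(120)).as_matrix()
    import json
    print(len(D),'dp',json.dumps(D+0*D));print('tw',json.dumps(T));print('end',p.round(4))
def st():
    o=r.get_obs();R=Ro.from_rotvec(o['orientation']).as_matrix()
    print('t',round(o['clock'],2),'p',o['tcp_pos'].round(4),'grasp',(o['tcp_pos']+R[:,2]*.1547).round(4),'xyaw',np.degrees(np.arctan2(R[1,0],R[0,0])).round(1),'z',R[:,2].round(3),'w',round(o['grip_width'],4),'F',o['contact_force'].round(1),'M',o['moment'].round(2),'q',o['joints'].round(2));return o,R
E
python3 - <<'E'
from h import *
plan([(np.array([.4897,.0311,.34]),Rdown(104.8))])
E
```

```text
15 dp [[-0.27, 0.25, 0.04], [-0.28, 0.24, 0.04], [-0.29, 0.23, 0.04], [-0.3, 0.22, 0.03], [-0.31, 0.21, 0.04], [-0.32, 0.2, 0.03], [-0.32, 0.18, 0.04], [-0.33, 0.17, 0.03], [-0.34, 0.16, 0.04], [-0.34, 0.15, 0.03], [-0.35, 0.13, 0.04], [-0.35, 0.12, 0.03], [-0.36, 0.1, 0.04], [-0.36, 0.09, 0.03], [-0.36, 0.08, 0.04]]
tw [[-0.0, 0.0, -0.018], [-0.0, 0.0, -0.018], [-0.0, 0.0, -0.019], [-0.0, 0.0, -0.018], [-0.0, 0.0, -0.019], [-0.0, 0.0, -0.018], [-0.0, 0.0, -0.019], [-0.0, 0.0, -0.018], [-0.0, 0.0, -0.019], [-0.0, 0.0, -0.018], [-0.0, 0.0, -0.019], [-0.0, 0.0, -0.018], [-0.0, 0.0, -0.019], [-0.0, 0.0, -0.018], [-0.0, 0.001, -0.019]]
end [0.4899 0.0316 0.3399]
```

Call:
apply_moves(dp=[[-0.27,0.25,0.0],[-0.28,0.24,0.0],[-0.29,0.23,0.0],[-0.3,0.22,0.03],[-0.31,0.21,0.04],[-0.32,0.2,0.03],[-0.32,0.18,0.04],[-0.33,0.17,0.03],[-0.34,0.16,0.04],[-0.34,0.15,0.03],[-0.35,0.13,0.04],[-0.35,0.12,0.03],[-0.36,0.1,0.04],[-0.36,0.09,0.03],[-0.36,0.08,0.04],[0,0,0]], twist=[[0,0,-0.018],[0,0,-0.018],[0,0,-0.018],[0,0,-0.018],[0,0,-0.018],[0,0,-0.018],[0,0,-0.018],[0,0,-0.018],[0,0,-0.018],[0,0,-0.018],[0,0,-0.018],[0,0,-0.018],[0,0,-0.018],[0,0,-0.018],[0,0,-0.018],[0,0,0]], jaw=[0,0,0,0,0,0,0,0,0,0,0,0,0,0,0,0], grip_force=60)

```text
clock: 1.7
tcp_pos: [0.4999, 0.0091, 0.3475]
orientation: [-1.898, -2.503, 0.01]
contact_force: [-0.1, 0.2, -0.2]
grip_width: 0.0851
```

```bash
python3 - <<'E'
from h import *
o,R=st()
d=snap('wrist','w1.png')
plan([(np.array([.4897,.0311,.34]),Rdown(104.8)),(np.array([.4897,.0311,.22]),Rdown(104.8))])
E
```

```text
t 1.7 p [0.4999 0.0091 0.3475] grasp [0.4992 0.0083 0.1928] xyaw 105.7 z [-0.004 -0.005 -1.   ] w 0.0851 F [-0.1  0.2 -0.2] M [ 0.02 -0.    0.  ] q [-0.38  0.26  0.27  2.04 -0.09  0.86  1.79]
4 dp [[0.18, -0.03, 0.06], [-0.0, -0.0, 0.33], [-0.0, -0.0, 0.34], [-0.0, -0.0, 0.33]]
tw [[-0.003, 0.001, 0.008], [0.0, -0.0, 0.0], [0.0, -0.0, 0.0], [0.0, -0.0, 0.0]]
end [0.4898 0.0316 0.2202]
```

View pics/w1.png

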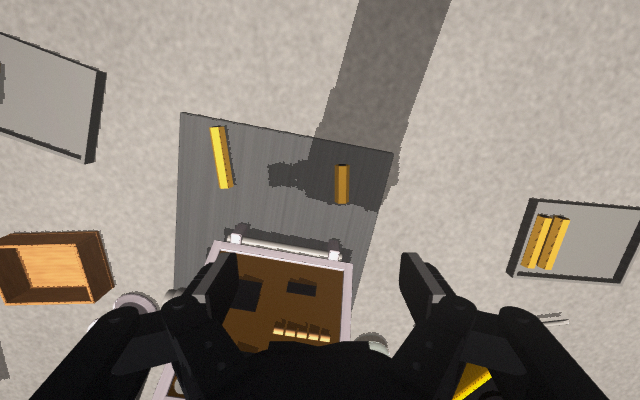

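```bash
python3 - <<'E'
from h import *
o,R=st();d=dict(np.load('pics/w1.png.npz'));W=cloud(d,(R,o['tcp_pos']))
for n,(a,b,c,e),zt in(('long',(205,240,118,195),.022),('short',(328,355,158,212),.022),('fixL',(515,575,208,275),.018)):
    w=W[c:e,a:b].reshape(-1,3)
    k=(w[:,2]>zt-.008)&(w[:,2]<zt+.006);q=w[k][:,:2]
    print(n,k.sum(),np.median(w[k][:,2]).round(4),cv2.minAreaRect((q*1000).astype(np.float32)))
print(np.nanmedian(W[150:165,255:262,2]),np.nanmedian(W[20:60,100:300,2]))
E
```

```text
t 1.75 p [0.4991 0.0118 0.3474] grasp [0.4983 0.0112 0.1927] xyaw 105.8 z [-0.005 -0.003 -1.   ] w 0.0852 F [-0.4  1.2 -1.4] M [0.02 0.03 0.06] q [-0.38  0.26  0.27  2.04 -0.09  0.86  1.79]
long 920 0.0216 ((496.69085693359375, -99.37010955810547), (65.7767333984375, 16.896522521972656), 19.138757705688477)
short 550 0.0218 ((488.341796875, 34.56827163696289), (43.07225036621094, 15.574979782104492), 16.930835723876953)
fixL 2107 0.0163 ((495.8238220214844, 284.17547607421875), (88.61026763916016, 43.286434173583984), 9.138629913330078)
0.008624931122416996 0.00026292092842034043
```

```bash
python3 - <<'E'
from h import *
G=Rdown(106);plan([(np.array([.489,.0315,.30]),G),(np.array([.489,.0315,.21]),G,.03)])
E
```

```text
6 dp [[0.09, -0.02, 0.2], [0.09, -0.01, 0.19], [0.0, -0.0, 0.19], [0.0, -0.0, 0.19], [0.0, -0.0, 0.19], [0.0, -0.0, 0.18]]
tw [[-0.001, 0.0, -0.001], [-0.002, 0.001, -0.001], [0.0, -0.0, 0.0], [0.0, -0.0, 0.0], [0.0, -0.0, 0.0], [0.0, -0.0, 0.0]]
end [0.4896 0.0314 0.2106]
```

Call:
apply_moves(dp=[[0.09,-0.02,0.2],[0.09,-0.01,0.19],[0,0,0.19],[0,0,0.19],[0,0,0.19],[0,0,0.18],[0,0,0],[0,0,0]], twist=[[-0.001,0,-0.001],[-0.002,0.001,-0.001],[0,0,0],[0,0,0],[0,0,0],[0,0,0],[0,0,0],[0,0,0]], jaw=[0,0,0,0,60,60,60,60])

```text
clock: 2.55
tcp_pos: [0.4867, 0.0426, 0.2067]
orientation: [-1.876, -2.514, -0.007]
contact_force: [0.1, -1.1, 0.5]
grip_width: 0.0653
```

```bash
python3 - <<'E'
from h import *
o,R=st()
G=Rdown(106);plan([(np.array([.489,.0315,.1835]),G,.02)])
E
```

```text
t 2.55 p [0.4867 0.0426 0.2067] grasp [0.4865 0.0437 0.052 ] xyaw 106.5 z [-0.001  0.006 -1.   ] w 0.0653 F [ 0.1 -1.1  0.5] M [-0.02 -0.    0.01] q [-0.36  0.48  0.18  2.15 -0.18  0.52  1.82]
2 dp [[-0.05, -0.0, 0.1], [-0.05, -0.01, 0.09]]
tw [[0.0, -0.002, 0.002], [0.0, -0.001, 0.002]]
end [0.4889 0.0309 0.1839]
```

Call:
apply_moves(dp=[[-0.05,0,0.05],[-0.03,0,0.05],[0,0,0.03],[0,0,0],[0,0,0]], twist=[[0,-0.002,0.002],[0,-0.001,0],[0,0,0],[0,0,0],[0,0,0]], jaw=[60,60,60,60,60])

```text
clock: 3.05
tcp_pos: [0.4908, 0.0336, 0.1929]
orientation: [1.882, 2.511, 0.007]
contact_force: [-0.2, 0.0, -0.1]
grip_width: 0.0652
```

```bash
python3 - <<'E'
from h import *
o,R=st()
G=Rdown(106);plan([(np.array([.489,.0315,.1835]),G,.02)])
E
```

```text
t 3.05 p [0.4908 0.0336 0.1929] grasp [0.4917 0.0338 0.0383] xyaw 106.3 z [ 0.006  0.001 -1.   ] w 0.0652 F [-0.2  0.  -0.1] M [-0.02 -0.02  0.01] q [-0.34  0.51  0.18  2.15 -0.19  0.49  1.84]
1 dp [[-0.01, -0.02, 0.08]]
tw [[0.003, 0.0, 0.003]]
end [0.4889 0.0318 0.1833]
```

Call:
apply_moves(dp=[[-0.01,-0.02,0.05],[0,0,0.03],[0,0,0],[0,0,0],[0,0,0],[0,0,0],[0,0,0],[0,0,0]], twist=[[0.003,0,0.003],[0,0,0],[0,0,0],[0,0,0],[0,0,0],[0,0,0],[0,0,0],[0,0,0]], jaw=[60,60,60,255,255,255,255,255])

```text
clock: 3.85
tcp_pos: [0.4888, 0.0317, 0.1832]
orientation: [1.893, 2.507, -0.0]
contact_force: [-0.7, 0.2, 0.2]
grip_width: 0.0131
```

```bash
python3 - <<'E'
from h import *
o,R=st()
E
```

```text
t 3.85 p [0.4888 0.0317 0.1832] grasp [0.4888 0.0317 0.0285] xyaw 105.9 z [ 0. -0. -1.] w 0.0131 F [-0.7  0.2  0.2] M [ 0.   -0.01 -0.05] q [-0.33  0.53  0.18  2.15 -0.19  0.47  1.84]
```

```bash
python3 - <<'E'
from h import *
G=Rdown(85);G0=Rdown(106)
plan([(np.array([.489,.0315,.25]),G0,.035),(np.array([.4905,-.24,.25]),G,.042),(np.array([.4905,-.284,.23]),G,.016)])
E
```

```text
13 dp [[-0.0, 0.0, -0.28], [-0.0, 0.0, -0.28], [-0.31, -0.09, 0.0], [-0.32, -0.07, 0.0], [-0.32, -0.05, 0.0], [-0.32, -0.04, 0.0], [-0.32, -0.02, 0.0], [-0.32, -0.0, 0.0], [-0.33, 0.01, 0.0], [-0.09, 0.01, 0.04], [-0.09, 0.01, 0.04], [-0.09, 0.0, 0.04], [-0.09, 0.01, 0.05]]
tw [[-0.0, 0.0, -0.0], [-0.0, 0.0, -0.001], [0.0, 0.0, 0.025], [0.0, 0.0, 0.025], [0.0, 0.0, 0.025], [0.0, 0.0, 0.025], [0.0, 0.0, 0.025], [0.0, 0.0, 0.025], [0.0, 0.0, 0.025], [0.0, 0.0, 0.0], [0.0, 0.0, 0.0], [0.0, 0.0, 0.0], [0.0, 0.0, 0.0]]
end [ 0.4906 -0.2837  0.23  ]
```

Call:
apply_moves(dp=[[0,0,-0.2],[0,0,-0.28],[-0.2,-0.09,0],[-0.32,-0.07,0],[-0.32,-0.05,0],[-0.32,-0.04,0],[-0.32,-0.02,0],[-0.32,0,0],[-0.25,0.01,0],[-0.09,0.01,0.04],[-0.09,0.01,0.04],[-0.05,0,0.04],[0,0,0],[0,0,0]], twist=[[0,0,0],[0,0,0],[0,0,0.025],[0,0,0.025],[0,0,0.025],[0,0,0.025],[0,0,0.025],[0,0,0.025],[0,0,0.025],[0,0,0],[0,0,0],[0,0,0],[0,0,0],[0,0,0]], jaw=[255,255,255,255,255,255,255,255,255,255,255,255,255,255])

```text
clock: 5.25
tcp_pos: [0.4874, -0.251, 0.2268]
orientation: [-2.319, -2.119, -0.005]
contact_force: [0.0, 0.6, -0.1]
grip_width: 0.0129
```

```bash
python3 - <<'E'
from h import *
o,R=st()
snap('wrist','w2.png')
G=Rdown(85);plan([(np.array([.4905,-.284,.19]),G,.02),(np.array([.4905,-.284,.1795]),G,.005)])
E
```

```text
t 5.25 p [ 0.4874 -0.251   0.2268] grasp [ 0.4878 -0.2506  0.0721] xyaw 84.8 z [ 0.002  0.003 -1.   ] w 0.0129 F [ 0.   0.6 -0.1] M [ 0.01 -0.01 -0.01] q [ 0.12  0.53  0.31  2.01 -0.27  0.64  2.09]
6 dp [[-0.09, 0.02, 0.1], [-0.09, 0.01, 0.1], [-0.09, 0.02, 0.11], [-0.0, -0.0, 0.03], [-0.0, -0.0, 0.03], [-0.0, -0.0, 0.02]]
tw [[0.0, -0.0, -0.0], [0.0, -0.001, -0.001], [0.001, -0.0, -0.0], [-0.0, -0.0, -0.0], [-0.0, -0.0, -0.0], [-0.0, -0.0, -0.0]]
end [ 0.4906 -0.2835  0.1799]
```

View pics/w2.png

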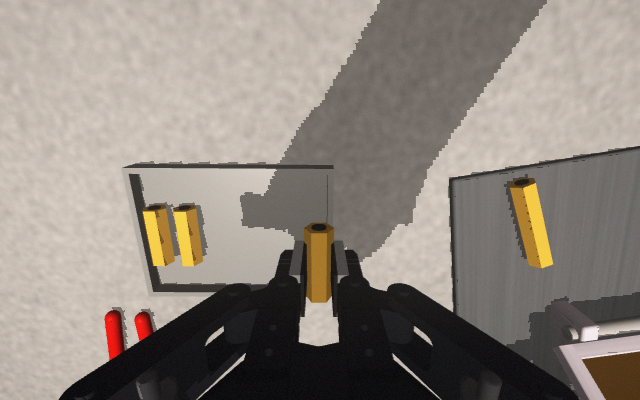

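The short standoff is held between the pads at (318,262), parallel to the row at (160-190,235). It sits a little right of the tray and needs 33 mm more in -y.

Call:
apply_moves(dp=[[-0.09,0.02,0],[-0.09,0.01,0],[-0.09,0.01,0.03],[0,0,0.05],[0,0,0.05],[0,0,0.05],[0,0,0],[0,0,0]], twist=[[0,0,0],[0,-0.001,0],[0,0,0],[0,0,0],[0,0,0],[0,0,0],[0,0,0],[0,0,0]], jaw=[255,255,255,255,255,255,255,255])

```text
clock: 6.1
tcp_pos: [0.4901, -0.2844, 0.2029]
orientation: [2.315, 2.123, 0.003]
contact_force: [-1.6, -0.9, -0.7]
grip_width: 0.0129
```

```bash
python3 - <<'E'
from h import *
o,R=st()
G=Rdown(85);plan([(np.array([.4905,-.284,.1795]),G,.012)])
E
```

```text
t 6.1 p [ 0.4901 -0.2844  0.2029] grasp [ 0.4904 -0.2842  0.0482] xyaw 85.0 z [ 0.002  0.001 -1.   ] w 0.0129 F [-1.6 -0.9 -0.7] M [-0.01 -0.02  0.03] q [ 0.19  0.59  0.29  1.98 -0.29  0.61  2.16]
2 dp [[0.0, 0.0, 0.1], [0.0, 0.0, 0.1]]
tw [[0.0, -0.0, 0.0], [0.001, -0.001, 0.0]]
end [ 0.4902 -0.2844  0.1789]
```

Call:
apply_moves(dp=[[0,0,0.07],[0,0,0.07],[0,0,0.04],[0,0,0.015],[0,0,0],[0,0,0],[0,0,0],[0,0,0]], twist=[[0,0,0],[0,0,0],[0,0,0],[0,0,0],[0,0,0],[0,0,0],[0,0,0],[0,0,0]], jaw=[255,255,255,255,255,255,170,170])

```text
clock: 6.9
tcp_pos: [0.4907, -0.284, 0.1789]
orientation: [-2.314, -2.124, -0.005]
contact_force: [0.3, -0.2, -0.7]
grip_width: 0.0283
```

```bash
python3 - <<'E'
from h import *
o,R=st()
E
```

```text
t 6.9 p [ 0.4907 -0.284   0.1789] grasp [ 0.491  -0.2836  0.0242] xyaw 85.1 z [ 0.002  0.002 -1.   ] w 0.0283 F [ 0.3 -0.2 -0.7] M [ 0.04 -0.06 -0.01] q [ 0.21  0.63  0.27  1.98 -0.3   0.57  2.17]
```

```bash
python3 - <<'E'
from h import *
o,R=st();G=Rdown(109)
plan([(np.array([.4905,-.284,.25]),R,.036),(np.array([.496,-.13,.25]),G,.04),(np.array([.496,-.102,.24]),G,.01)])
E
```

```text
t 6.9 p [ 0.4907 -0.284   0.1789] grasp [ 0.491  -0.2836  0.0242] xyaw 85.1 z [ 0.002  0.002 -1.   ] w 0.0283 F [ 0.3 -0.2 -0.7] M [ 0.04 -0.06 -0.01] q [ 0.21  0.63  0.27  1.98 -0.3   0.57  2.17]
10 dp [[0.0, -0.0, -0.3], [0.0, -0.0, -0.29], [0.32, -0.02, 0.0], [0.32, 0.02, 0.0], [0.32, 0.05, 0.0], [0.31, 0.09, 0.0], [0.07, 0.02, 0.03], [0.05, 0.02, 0.02], [0.05, 0.02, 0.02], [0.05, 0.01, 0.01]]
tw [[0.0, 0.0, 0.0], [0.0, 0.0, 0.0], [0.0, -0.0, -0.05], [0.0, -0.0, -0.05], [0.001, -0.0, -0.05], [0.0, -0.001, -0.049], [0.0, 0.0, -0.0], [0.0, 0.0, -0.0], [0.0, 0.0, -0.0], [0.0, 0.0, -0.0]]
end [ 0.4958 -0.102   0.2405]
```

Call:
apply_moves(dp=[[0,0,-0.15],[0,0,-0.25],[0,0,-0.2],[0.2,-0.02,0],[0.3,0.02,0],[0.3,0.05,0],[0.3,0.09,0],[0.15,0.04,0],[0.1,0.02,0],[0.05,0.01,0],[0,0,0],[0,0,0]], twist=[[0,0,0],[0,0,0],[0,0,0],[0,0,-0.05],[0,0,-0.05],[0,0,-0.05],[0,0,-0.05],[0,0,0],[0,0,0],[0,0,0],[0,0,0],[0,0,0]], jaw=[170,170,170,60,60,60,60,60,60,60,60,60])

```text
clock: 8.1
tcp_pos: [0.4911, -0.1101, 0.2532]
orientation: [1.805, 2.567, 0.003]
contact_force: [-0.2, -0.7, -0.2]
grip_width: 0.065
```

```bash
python3 - <<'E'
from h import *
o,R=st();G=Rdown(109)
d=snap('top','t2.png')
plan([(np.array([.496,-.102,.20]),G,.02)])
a=cv2.resize(d['color'][140:265,150:460],None,fx=2.5,fy=2.5,interpolation=cv2.INTER_CUBIC)
cv2.imwrite('pics/z2.png',a[...,::-1])
E
```

```text
t 8.1 p [ 0.4911 -0.1101  0.2532] grasp [ 0.4918 -0.1102  0.0985] xyaw 109.8 z [ 0.004 -0.001 -1.   ] w 0.065 F [-0.2 -0.7 -0.2] M [ 0.    0.02 -0.  ] q [-0.08  0.41  0.21  2.1  -0.14  0.64  2.15]
3 dp [[0.02, 0.02, 0.15], [0.02, 0.02, 0.15], [0.01, 0.02, 0.14]]
tw [[0.001, 0.0, 0.002], [0.0, 0.001, 0.002], [0.001, 0.0, 0.002]]
end [ 0.496  -0.1023  0.2004]
```

View pics/z2.png

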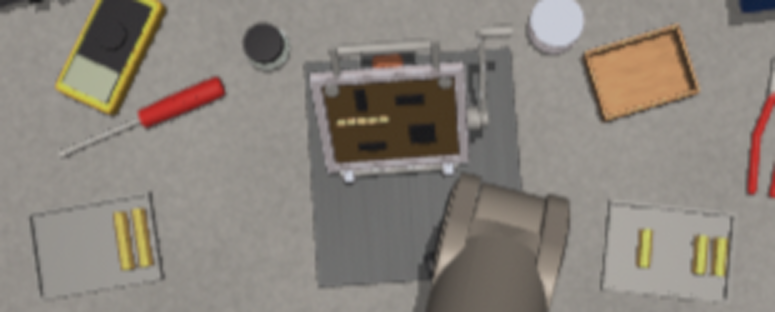

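The short standoff is lying in the right-hand tray at zoom (644,248), in line with its row. Now the long one.

Call:
apply_moves(dp=[[0.03,0.03,0.08],[0.02,0.02,0.15],[0,0,0.12],[0,0,0.08],[0,0,0],[0,0,0]], twist=[[0.001,0,0.003],[0,0,0.002],[0,0,0],[0,0,0],[0,0,0],[0,0,0]], jaw=[60,60,60,60,60,60])

```text
clock: 8.75
tcp_pos: [0.4958, -0.1059, 0.1979]
orientation: [1.83, 2.548, -0.002]
contact_force: [0.4, -0.4, -0.1]
grip_width: 0.065
```

```bash
python3 - <<'E'
from h import *
o,R=st();G=Rdown(109)
plan([(np.array([.496,-.102,.1835]),G,.008)])
E
```

```text
t 8.75 p [ 0.4958 -0.1059  0.1979] grasp [ 0.4962 -0.1065  0.0432] xyaw 108.6 z [ 0.003 -0.004 -1.   ] w 0.065 F [ 0.4 -0.4 -0.1] M [0.01 0.01 0.02] q [-0.06  0.52  0.19  2.11 -0.18  0.52  2.15]
2 dp [[0.02, 0.01, 0.06], [0.01, 0.0, 0.06]]
tw [[0.0, 0.001, -0.002], [0.001, 0.001, -0.001]]
end [ 0.4958 -0.1022  0.1835]
```

Call:
apply_moves(dp=[[0.02,0.01,0.05],[0.01,0,0.05],[0,0,0.02],[0,0,0],[0,0,0],[0,0,0],[0,0,0],[0,0,0]], twist=[[0,0.001,-0.002],[0.001,0.001,0],[0,0,0],[0,0,0],[0,0,0],[0,0,0],[0,0,0],[0,0,0]], jaw=[60,60,60,255,255,255,255,255])

```text
clock: 9.55
tcp_pos: [0.4965, -0.1022, 0.1841]
orientation: [1.827, 2.554, 0.002]
contact_force: [0.3, 0.1, -0.8]
grip_width: 0.013
```

```bash
python3 - <<'E'
from h import *
o,R=st();G=Rdown(101)
plan([(np.array([.496,-.102,.25]),R,.036),(np.array([.485,.29,.25]),G,.042),(np.array([.481,.35,.25]),G,.016)])
E
```

```text
t 9.55 p [ 0.4965 -0.1022  0.1841] grasp [ 0.4969 -0.1022  0.0294] xyaw 108.9 z [ 0.002 -0.    -1.   ] w 0.013 F [ 0.3  0.1 -0.8] M [-0.01 -0.03  0.05] q [-0.06  0.54  0.17  2.12 -0.19  0.49  2.16]
16 dp [[0.0, -0.0, -0.27], [0.0, -0.0, -0.28], [0.31, 0.1, -0.0], [0.31, 0.09, -0.0], [0.32, 0.09, -0.0], [0.32, 0.08, -0.0], [0.32, 0.08, -0.0], [0.32, 0.07, -0.0], [0.32, 0.07, -0.0], [0.32, 0.07, -0.0], [0.32, 0.06, -0.0], [0.31, 0.06, -0.0], [0.13, 0.02, -0.0], [0.12, 0.01, -0.0], [0.13, 0.02, -0.0], [0.12, 0.01, -0.0]]
tw [[0.0, 0.0, 0.0], [0.0, 0.0, 0.0], [0.0, 0.0, 0.007], [0.0, 0.0, 0.006], [0.0, 0.0, 0.007], [0.0, 0.0, 0.006], [0.0, 0.0, 0.007], [0.0, 0.0, 0.006], [0.0, 0.0, 0.007], [0.0, 0.0, 0.006], [0.001, 0.0, 0.007], [0.0, 0.0, 0.006], [0.0, 0.0, 0.0], [0.0, 0.0, 0.0], [0.0, 0.0, 0.0], [0.0, 0.0, 0.0]]
end [0.4805 0.3497 0.2499]
```

Call:
apply_moves(dp=[[0,0,-0.15],[0,0,-0.25],[0,0,-0.15],[0.2,0.07,0],[0.32,0.09,0],[0.32,0.08,0],[0.32,0.08,0],[0.32,0.07,0],[0.32,0.07,0],[0.32,0.06,0],[0.32,0.06,0],[0.3,0.05,0],[0.25,0.04,0],[0.15,0.02,0],[0.1,0.01,0],[0,0,0],[0,0,0]], twist=[[0,0,0],[0,0,0],[0,0,0],[0,0,0.007],[0,0,0.007],[0,0,0.007],[0,0,0.007],[0,0,0.007],[0,0,0.007],[0,0,0.007],[0,0,0.007],[0,0,0.007],[0,0,0.007],[0,0,0],[0,0,0],[0,0,0],[0,0,0]], jaw=[255,255,255,255,255,255,255,255,255,255,255,255,255,255,255,255,255])

```text
clock: 11.25
tcp_pos: [0.4799, 0.3096, 0.2521]
orientation: [2.021, 2.4, 0.004]
contact_force: [0.6, -0.4, -0.4]
grip_width: 0.0128
```

```bash
python3 - <<'E'
from h import *
o,R=st();G=Rdown(101)
snap('wrist','w3.png')
plan([(np.array([.481,.35,.225]),G,.025)])
E
```

```text
t 11.25 p [0.4799 0.3096 0.2521] grasp [0.4807 0.3095 0.0974] xyaw 99.8 z [ 0.005 -0.001 -1.   ] w 0.0128 F [ 0.6 -0.4 -0.4] M [-0.01  0.04 -0.06] q [-0.85  0.51  0.22  1.94 -0.16  0.7   1.2 ]
2 dp [[0.17, 0.03, 0.11], [0.16, 0.04, 0.12]]
tw [[0.001, 0.0, -0.005], [0.001, 0.001, -0.005]]
end [0.4814 0.3499 0.2245]
```

View pics/w3.png

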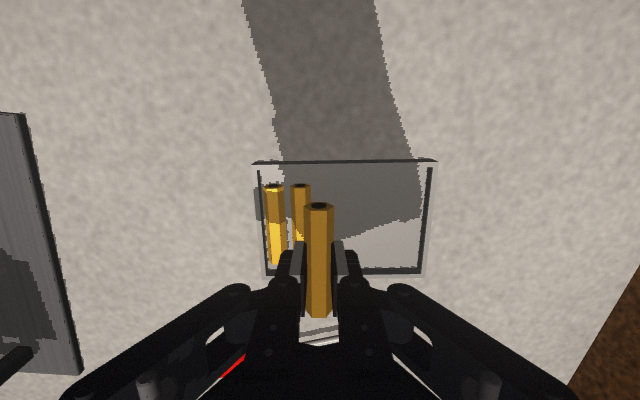

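The long standoff is held at (318,260), lined up with the row at (285,225). It needs 40 mm more in +y.

Call:
apply_moves(dp=[[0.12,0.03,0],[0.12,0.03,0],[0.1,0.02,0],[0,0,0.08],[0,0,0.1],[0,0,0.1],[0,0,0.05],[0,0,0],[0,0,0]], twist=[[0,0,-0.005],[0.001,0,-0.005],[0,0,0],[0,0,0],[0,0,0],[0,0,0],[0,0,0],[0,0,0],[0,0,0]], jaw=[255,255,255,255,255,255,255,255,255])

```text
clock: 12.2
tcp_pos: [0.4831, 0.3505, 0.2074]
orientation: [2.001, 2.417, -0.005]
contact_force: [-0.6, 0.4, -0.6]
grip_width: 0.0132
```

```bash
python3 - <<'E'
from h import *
o,R=st();G=Rdown(101)
plan([(np.array([.481,.35,.180]),G,.02)])
E
```

```text
t 12.2 p [0.4831 0.3505 0.2074] grasp [0.4832 0.3498 0.0527] xyaw 100.8 z [ 0.001 -0.004 -1.   ] w 0.0132 F [-0.6  0.4 -0.6] M [0.05 0.01 0.02] q [-0.88  0.61  0.2   1.9  -0.18  0.66  1.18]
2 dp [[-0.0, -0.01, 0.11], [-0.0, -0.01, 0.12]]
tw [[-0.0, 0.001, -0.001], [-0.0, 0.001, -0.001]]
end [0.4807 0.35   0.1798]
```

Call:
apply_moves(dp=[[0,0,0.07],[0,0,0.08],[0,0,0.05],[0,0,0.02],[0,0,0],[0,0,0],[0,0,0]], twist=[[0,0.001,0],[0,0,0],[0,0,0],[0,0,0],[0,0,0],[0,0,0],[0,0,0]], jaw=[255,255,255,255,255,255,255])

```text
clock: 12.9
tcp_pos: [0.4839, 0.3503, 0.18]
orientation: [2.004, 2.418, 0.0]
contact_force: [-0.3, -0.1, -0.9]
grip_width: 0.013
```

```bash
python3 - <<'E'
from h import *
st()
E
```

```text
t 12.9 p [0.4839 0.3503 0.18  ] grasp [0.4841 0.3501 0.0253] xyaw 100.7 z [ 0.001 -0.001 -1.   ] w 0.013 F [-0.3 -0.1 -0.9] M [ 0.02 -0.03 -0.02] q [-0.87  0.65  0.18  1.9  -0.19  0.61  1.19]
```

Call:
apply_moves(dp=[[0,0,0],[0,0,0],[0,0,-0.1],[0,0,-0.25],[0,0,-0.35],[0,0,-0.35],[0,0,-0.2],[0,0,0],[0,0,0]], twist=[[0,0,0],[0,0,0],[0,0,0],[0,0,0],[0,0,0],[0,0,0],[0,0,0],[0,0,0],[0,0,0]], jaw=[165,165,165,165,165,165,165,165,165])

```text
clock: 13.8
tcp_pos: [0.4838, 0.3501, 0.3401]
orientation: [2.004, 2.417, 0.005]
contact_force: [-0.6, -0.5, -0.6]
grip_width: 0.0304
```

```bash
python3 - <<'E'
from h import *
o,R=st()
snap('wrist','w4.png');d=snap('top','t3.png');W=cloud(d)
a=cv2.resize(d['color'][130:240,250:400],None,fx=5,fy=5,interpolation=cv2.INTER_CUBIC)
cv2.imwrite('pics/z3.png',a[...,::-1])
p0=np.array([.5759,-.01055]);th=.089;c,s=np.cos(th),np.sin(th);M=np.array([[c,-s],[s,c]])
S=W.copy();S[...,:2]=(W[...,:2]-p0)@M
for (v,u) in [(153,345),(153,349),(153,353),(153,342),(159,300),(160,315),(158,290),(188,340),(170,342)]:
    print((u,v),S[v,u].round(4))
q=S[140:260,260:380].reshape(-1,3)
k=(q[:,2]>.165);q2=q[k];print('high',k.sum())
f=q2[(q2[:,1]<-.09)];print('foot',len(f),f.min(0),f.max(0),f.mean(0))
b=q2[(abs(q2[:,1])<.04)&(q2[:,2]>.18)];print('bar',len(b),b.min(0),b.max(0),b.mean(0))
E
```

```text
t 13.8 p [0.4838 0.3501 0.3401] grasp [0.4843 0.3503 0.1854] xyaw 100.7 z [ 0.003  0.001 -1.   ] w 0.0304 F [-0.6 -0.5 -0.6] M [-0.    0.   -0.06] q [-0.92  0.42  0.25  1.82 -0.13  0.91  1.14]
(345, 153) [ 0.115  -0.104   0.1782]
(349, 153) [ 0.1148 -0.114   0.175 ]
(353, 153) [ 0.1137 -0.1238  0.177 ]
(342, 153) [ 0.1159 -0.0966  0.1768]
(300, 159) [0.1059 0.0077 0.1945]
(315, 160) [ 0.1343 -0.0248  0.004 ]
(290, 158) [0.1102 0.032  0.195 ]
(340, 188) [ 0.0375 -0.0867  0.1032]
(342, 170) [ 0.0797 -0.0946  0.1348]
high 330
foot 72 [ 0.10478647 -0.12671613  0.16582879] [ 0.12483106 -0.09355603  0.18383634] [ 0.11659916 -0.10850394  0.17632951]
bar 152 [ 0.10137938 -0.03936461  0.18549726] [0.11447002 0.03945952 0.20234111] [ 0.10769317 -0.00032383  0.19140431]
```

View pics/z3.png

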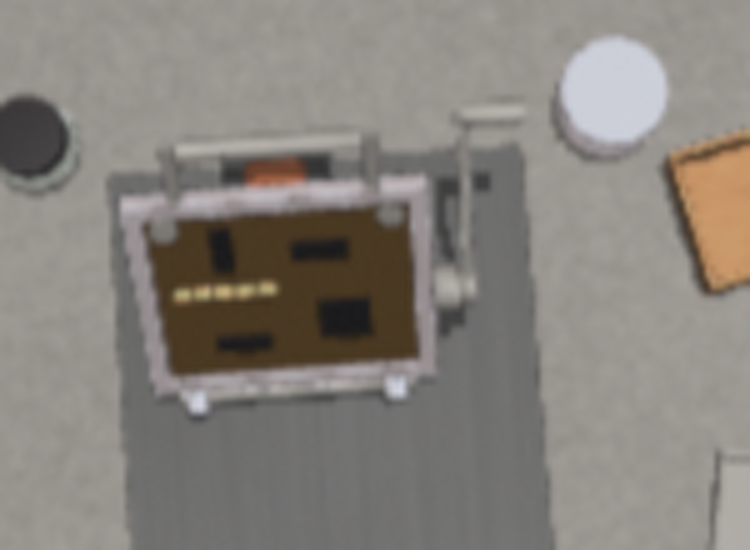

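View pics/w4.png

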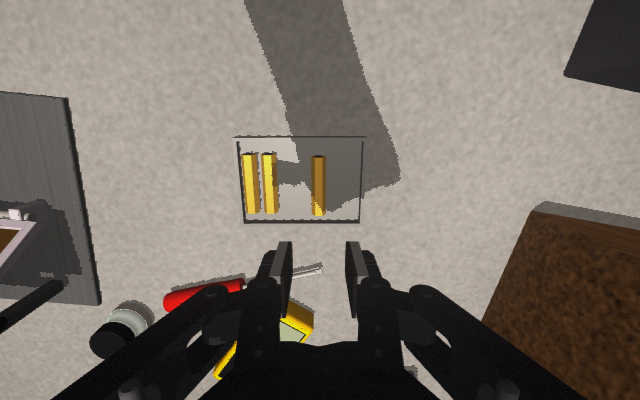

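```bash
cat >> h.py <<'E'
P0=np.array([.5759,-.01055]);TH=.089;MS=np.array([[np.cos(TH),-np.sin(TH)],[np.sin(TH),np.cos(TH)]])
def S2W(x,y,z): return np.r_[P0+MS@np.array([x,y]),z]
def loc(p): return np.r_[MS.T@(p[:2]-P0),p[2]].round(4)
GK=Rdown(np.degrees(TH))
E
python3 - <<'E'
from h import *
o,R=st()
print(S2W(.157,-.116,.42))
plan([(np.array([.484,.35,.42]),R,.04),(S2W(.157,-.116,.42),GK,.042)])
E
```

```text
t 13.9 p [0.4837 0.35   0.339 ] grasp [0.4841 0.35   0.1843] xyaw 100.7 z [ 0.002 -0.    -1.   ] w 0.03 F [-0.6  0.4  0.2] M [0.04 0.02 0.02] q [-0.92  0.42  0.25  1.83 -0.13  0.91  1.14]
[ 0.74258899 -0.11213632  0.42      ]
16 dp [[-0.0, 0.0, -0.22], [-0.0, 0.0, -0.23], [-0.0, 0.0, -0.22], [-0.32, 0.11, 0.0], [-0.31, 0.15, 0.0], [-0.28, 0.19, 0.0], [-0.26, 0.22, 0.0], [-0.23, 0.25, 0.0], [-0.19, 0.28, 0.0], [-0.16, 0.3, 0.0], [-0.12, 0.32, 0.0], [-0.07, 0.33, 0.0], [-0.03, 0.34, 0.0], [0.01, 0.34, 0.0], [0.05, 0.33, 0.0], [0.1, 0.33, 0.0]]
tw [[0.0, 0.0, 0.0], [0.0, 0.0, 0.0], [0.0, 0.0, 0.0], [0.0, -0.0, 0.061], [0.0, -0.0, 0.061], [0.0, -0.0, 0.061], [0.0, -0.0, 0.061], [0.0, -0.0, 0.061], [0.0, -0.0, 0.061], [0.0, -0.0, 0.061], [0.0, -0.0, 0.062], [0.0, -0.0, 0.061], [0.0, -0.0, 0.062], [0.0, -0.0, 0.061], [0.0, -0.001, 0.062], [0.0, -0.0, 0.061]]
end [ 0.7428 -0.1125  0.42  ]
```

Call:
apply_moves(dp=[[0,0,-0.15],[0,0,-0.23],[0,0,-0.23],[-0.2,0.07,0],[-0.31,0.15,0],[-0.28,0.19,0],[-0.26,0.22,0],[-0.23,0.25,0],[-0.19,0.28,0],[-0.16,0.3,0],[-0.12,0.32,0],[-0.07,0.33,0],[-0.03,0.34,0],[0.01,0.34,0],[0.05,0.3,0],[0.05,0.2,0],[0.03,0.1,0],[0,0,0],[0,0,0]], twist=[[0,0,0],[0,0,0],[0,0,0],[0,0,0.061],[0,0,0.061],[0,0,0.061],[0,0,0.061],[0,0,0.061],[0,0,0.061],[0,0,0.061],[0,0,0.061],[0,0,0.061],[0,0,0.061],[0,0,0.061],[0,0,0.061],[0,0,0.061],[0,0,0],[0,0,0],[0,0,0]], jaw=[165,165,165,255,255,255,255,255,255,255,255,255,255,255,255,255,255,255,255])

```text
clock: 15.8
tcp_pos: [0.7214, -0.1118, 0.3833]
orientation: [3.12, 0.066, -0.074]
contact_force: [0.5, 1.4, 0.0]
grip_width: -0.0002
```

```bash
python3 - <<'E'
from h import *
o,R=st();print(loc(o['tcp_pos']))
snap('wrist','w5.png')
plan([(S2W(.160,-.116,.42),GK,.02),(S2W(.160,-.116,.36),GK,.02)])
E
```

```text
t 15.8 p [ 0.7214 -0.1118  0.3833] grasp [ 0.7142 -0.1151  0.2288] xyaw 2.4 z [-0.047 -0.021 -0.999] w -0.0002 F [0.5 1.4 0. ] M [ 0.06 -0.01 -0.02] q [-0.36  0.69  0.71  1.44 -0.43  1.21  0.44]
[ 0.1359 -0.1138  0.3833]
7 dp [[0.06, 0.01, -0.1], [0.07, 0.0, -0.11], [0.06, 0.01, -0.1], [0.0, -0.0, 0.17], [0.0, -0.0, 0.16], [0.0, -0.0, 0.08], [0.0, -0.0, 0.09]]
tw [[0.003, 0.008, -0.007], [0.003, 0.007, -0.008], [0.003, 0.008, -0.007], [-0.0, -0.0, -0.0], [-0.0, -0.0, -0.0], [-0.0, -0.0, -0.0], [-0.0, -0.0, -0.0]]
end [ 0.7453 -0.112   0.3599]
```

View pics/w5.png

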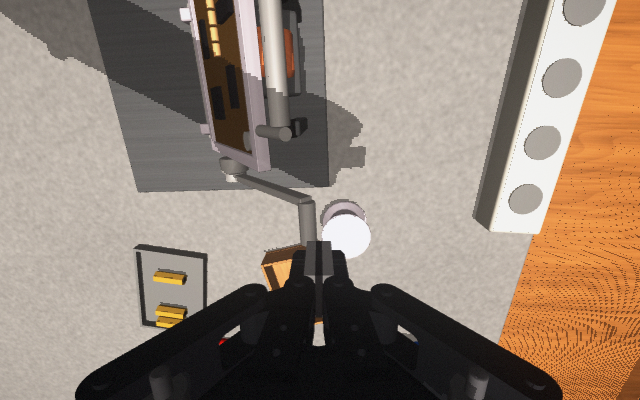

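Call:
apply_moves(dp=[[0.07,0.01,-0.1],[0.07,0,-0.05],[0.06,0,0],[0,0,0],[0,0,0],[0,0,0]], twist=[[0.003,0.008,-0.007],[0.003,0.008,-0.008],[0.003,0.007,-0.007],[0,0,0],[0,0,0],[0,0,0]], jaw=[255,255,255,255,255,255])

```text
clock: 16.45
tcp_pos: [0.7466, -0.1032, 0.4001]
orientation: [-3.13, -0.164, -0.001]
contact_force: [0.1, 0.6, -0.8]
grip_width: -0.0
```

```bash
python3 - <<'E'
from h import *
o,R=st();print(loc(o['tcp_pos']))
snap('wrist','w6.png')
plan([(S2W(.160,-.116,o['tcp_pos'][2]),GK,.02),(S2W(.160,-.116,.335),GK,.02)])
E
```

```text
t 16.45 p [ 0.7466 -0.1032  0.4001] grasp [ 0.7467 -0.1021  0.2454] xyaw 6.0 z [ 0.     0.008 -1.   ] w -0.0 F [ 0.1  0.6 -0.8] M [-0.03  0.06 -0.01] q [-0.34  0.7   0.68  1.37 -0.46  1.23  0.48]
[ 0.1618 -0.1075  0.4001]
5 dp [[-0.02, 0.07, -0.0], [0.0, -0.0, 0.14], [0.0, -0.0, 0.13], [0.0, -0.0, 0.14], [0.0, -0.0, 0.13]]
tw [[-0.004, -0.0, 0.007], [0.0, -0.0, 0.0], [0.0, -0.0, 0.0], [0.0, -0.0, 0.0], [0.0, -0.0, 0.0]]
end [ 0.7451 -0.112   0.3352]
```

View pics/w6.png

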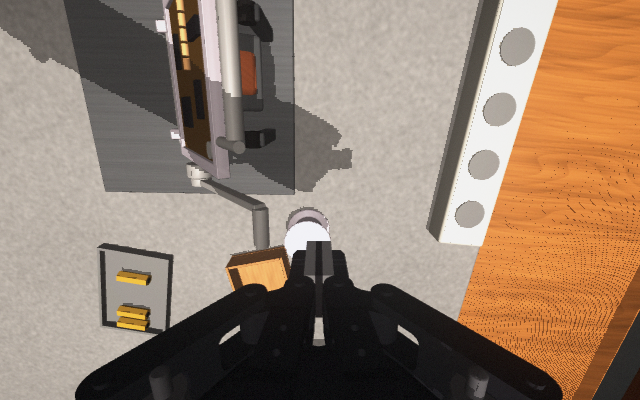

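Call:
apply_moves(dp=[[-0.01,0.05,0.05],[-0.01,0.02,0.12],[0,0,0.14],[0,0,0.12],[0,0,0.06],[0,0,0],[0,0,0]], twist=[[-0.004,0,0.007],[0,0,0],[0,0,0],[0,0,0],[0,0,0],[0,0,0],[0,0,0]], jaw=[255,255,255,255,255,255,255])

```text
clock: 17.2
tcp_pos: [0.7435, -0.1131, 0.3327]
orientation: [3.137, 0.136, -0.007]
contact_force: [-0.3, 0.3, 0.4]
grip_width: -0.0002
```

```bash
python3 - <<'E'
from h import *
o,R=st();print(loc(o['tcp_pos']))
snap('wrist','w7.png')
plan([(S2W(.145,-.116,.335),GK,.015),(S2W(.09,-.116,.345),GK,.015),(S2W(.04,-.116,.355),GK,.015)])
E
```

```text
t 17.2 p [ 0.7435 -0.1131  0.3327] grasp [ 0.7428 -0.1134  0.178 ] xyaw 5.0 z [-0.004 -0.002 -1.   ] w -0.0002 F [-0.3  0.3  0.4] M [-0.05 -0.04  0.01] q [-0.32  0.76  0.66  1.44 -0.49  1.12  0.51]
[ 0.1578 -0.1171  0.3327]
9 dp [[-0.11, -0.01, -0.02], [-0.11, 0.0, -0.02], [-0.12, 0.0, -0.02], [-0.11, 0.0, -0.02], [-0.12, 0.0, -0.02], [-0.1, 0.0, -0.02], [-0.1, 0.0, -0.02], [-0.11, 0.0, -0.02], [-0.1, 0.0, -0.02]]
tw [[0.001, 0.002, -0.001], [-0.0, 0.0, -0.0], [-0.0, 0.0, -0.0], [-0.0, 0.0, -0.0], [-0.0, 0.0, -0.0], [-0.0, 0.0, -0.0], [-0.0, 0.0, -0.0], [-0.0, 0.0, -0.0], [-0.0, 0.0, -0.0]]
end [ 0.6263 -0.1223  0.3545]
```

View pics/w7.png

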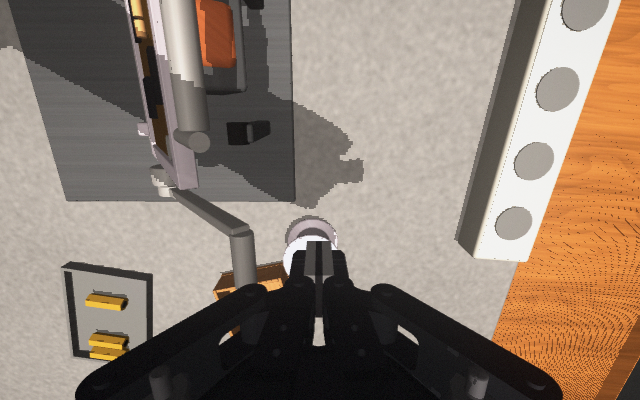

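Call:
apply_moves(dp=[[-0.1,0,-0.02],[-0.12,0,-0.02],[-0.12,0,-0.02],[-0.12,0,-0.02],[-0.12,0,-0.02],[-0.12,0,-0.02],[0,0,0]], twist=[[0,0.002,0],[0,0,0],[0,0,0],[0,0,0],[0,0,0],[0,0,0],[0,0,0]], jaw=[255,255,255,255,255,255,255])

```text
clock: 17.95
tcp_pos: [0.6704, -0.1187, 0.3659]
orientation: [3.131, 0.148, 0.084]
contact_force: [0.0, -0.3, 0.7]
grip_width: -0.0004
```

```bash
python3 - <<'E'
from h import *
o,R=st();print(loc(o['tcp_pos']))
snap('wrist','w8.png')
plan([(S2W(.03,-.116,.36),GK,.015)])
E
```

```text
t 17.95 p [ 0.6704 -0.1187  0.3659] grasp [ 0.6787 -0.1193  0.2115] xyaw 5.4 z [ 0.054 -0.004 -0.999] w -0.0004 F [ 0.  -0.3  0.7] M [-0.    0.11  0.03] q [-0.38  0.6   0.7   1.63 -0.45  1.02  0.54]
[ 0.0845 -0.1162  0.3659]
4 dp [[-0.12, -0.0, 0.01], [-0.11, -0.0, 0.01], [-0.12, -0.0, 0.01], [-0.11, -0.0, 0.0]]
tw [[0.001, -0.006, 0.001], [0.001, -0.007, 0.001], [0.001, -0.006, 0.0], [0.001, -0.007, 0.001]]
end [ 0.6165 -0.1234  0.3604]
```

View pics/w8.png

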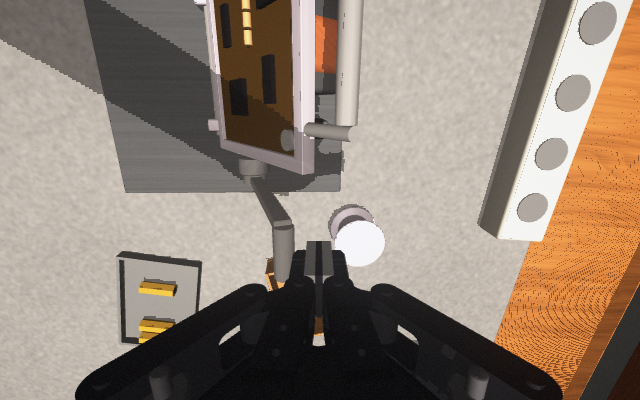

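Call:
apply_moves(dp=[[0.05,0,0.06],[0.03,0,0.08],[0,0,0.04],[0,0,0],[0,0,0]], twist=[[0.001,-0.013,0],[0.001,-0.013,0],[0,0,0],[0,0,0],[0,0,0]], jaw=[255,255,255,255,255])

```text
clock: 18.5
tcp_pos: [0.6845, -0.1162, 0.3404]
orientation: [3.133, 0.152, -0.011]
contact_force: [0.2, 0.7, 0.6]
grip_width: -0.0001
```

```bash
python3 - <<'E'
from h import *
o,R=st();print(loc(o['tcp_pos']))
snap('wrist','w9.png')
plan([(S2W(.03,-.116,.35),GK,.01)])
E
```

```text
t 18.5 p [ 0.6845 -0.1162  0.3404] grasp [ 0.6834 -0.1169  0.1857] xyaw 5.5 z [-0.007 -0.005 -1.   ] w -0.0001 F [0.2 0.7 0.6] M [ 0.02 -0.05 -0.05] q [-0.37  0.66  0.68  1.59 -0.45  1.06  0.54]
[ 0.0988 -0.1148  0.3404]
8 dp [[-0.08, 0.0, -0.01], [-0.08, 0.0, -0.01], [-0.07, 0.0, -0.01], [-0.07, 0.0, -0.01], [-0.07, 0.0, -0.01], [-0.07, 0.0, -0.01], [-0.07, 0.0, -0.01], [-0.06, 0.01, -0.01]]
tw [[0.0, 0.001, 0.001], [0.0, 0.0, 0.0], [0.0, 0.0, 0.0], [0.0, 0.001, 0.001], [0.001, 0.0, 0.0], [0.0, 0.001, 0.001], [0.001, 0.0, 0.0], [0.0, 0.001, 0.001]]
end [ 0.6164 -0.1236  0.3502]
```

View pics/w9.png

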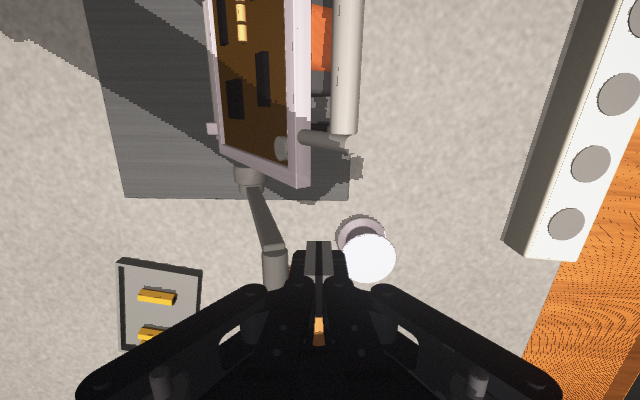

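Call:
apply_moves(dp=[[-0.08,0,0],[-0.08,0,0],[-0.08,0,0],[-0.08,0,0],[-0.04,0,0],[0,0,0],[0,0,0]], twist=[[0,0,0],[0,-0.002,0],[0,-0.002,0],[0,-0.002,0],[0,-0.002,0],[0,0,0],[0,0,0]], jaw=[255,255,255,255,255,255,255])

```text
clock: 19.25
tcp_pos: [0.6364, -0.1215, 0.3428]
orientation: [3.133, 0.149, -0.037]
contact_force: [-0.3, 0.2, 0.2]
grip_width: -0.0
```

```bash
python3 - <<'E'
from h import *
o,R=st();print(loc(o['tcp_pos']))
snap('wrist','w10.png')
plan([(S2W(.03,-.116,.35),GK,.01)])
E
```

```text
t 19.25 p [ 0.6364 -0.1215  0.3428] grasp [ 0.6328 -0.1224  0.1882] xyaw 5.5 z [-0.023 -0.006 -1.   ] w -0.0 F [-0.3  0.2  0.2] M [-0.01 -0.04 -0.01] q [-0.39  0.59  0.7   1.71 -0.42  1.03  0.55]
[ 0.0504 -0.1159  0.3428]
3 dp [[-0.06, -0.0, -0.02], [-0.06, -0.0, -0.02], [-0.05, -0.0, -0.02]]
tw [[0.001, 0.004, 0.001], [0.0, 0.004, 0.001], [0.001, 0.003, 0.001]]
end [ 0.6163 -0.1234  0.3503]
```

View pics/w10.png

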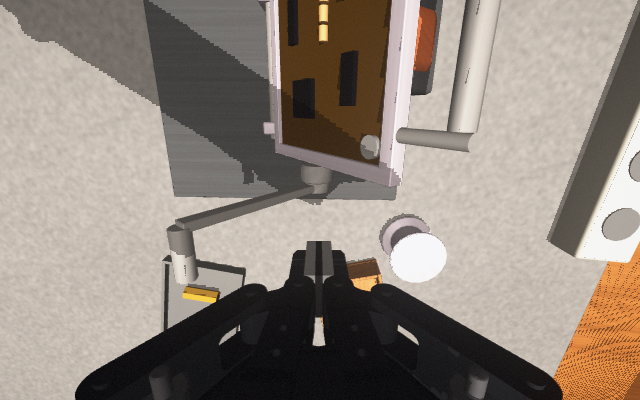

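The kickstand has gone over its dead point and the pin is now at (180,255) on the robot side. I'll lift away and check.

Call:
apply_moves(dp=[[0,0,-0.15],[0,0,-0.25],[0,0,-0.25],[0,0,-0.15],[0,0,0],[0,0,0],[0,0,0]], twist=[[0,0.005,0],[0,0.005,0],[0,0,0],[0,0,0],[0,0,0],[0,0,0],[0,0,0]], jaw=[255,255,255,40,40,40,40])

```text
clock: 20.0
tcp_pos: [0.6387, -0.1211, 0.4466]
orientation: [3.133, 0.15, 0.004]
contact_force: [-0.8, -0.6, 0.1]
grip_width: 0.0583
```

```bash
python3 - <<'E'
from h import *
o,R=st();print(loc(o['tcp_pos']))
snap('wrist','w11.png')
d=snap('scene','s11.png');a=cv2.resize(d['color'][180:280,200:450],None,fx=3,fy=3,interpolation=cv2.INTER_CUBIC)
cv2.imwrite('pics/z11.png',a[...,::-1])
plan([(S2W(.107,0,.42),GK,.04),(S2W(.107,0,.38),GK,.02)])
E
```

```text
t 20.0 p [ 0.6387 -0.1211  0.4466] grasp [ 0.6392 -0.1219  0.2919] xyaw 5.5 z [ 0.003 -0.005 -1.   ] w 0.0583 F [-0.8 -0.6  0.1] M [ 0.02 -0.02 -0.04] q [-0.44  0.49  0.76  1.61 -0.35  1.18  0.49]
[ 0.0527 -0.1157  0.4466]
7 dp [[0.11, -0.24, 0.05], [0.12, -0.24, 0.05], [0.11, -0.24, 0.06], [0.12, -0.24, 0.05], [-0.0, -0.0, 0.11], [-0.0, -0.0, 0.11], [-0.0, -0.0, 0.12]]
tw [[0.001, -0.0, 0.001], [0.0, -0.0, 0.001], [0.001, -0.0, 0.001], [0.0, -0.0, 0.0], [0.0, -0.0, 0.0], [0.0, -0.0, 0.0], [0.0, -0.0, 0.0]]
end [ 0.683  -0.0013  0.3796]
```

View pics/w11.png

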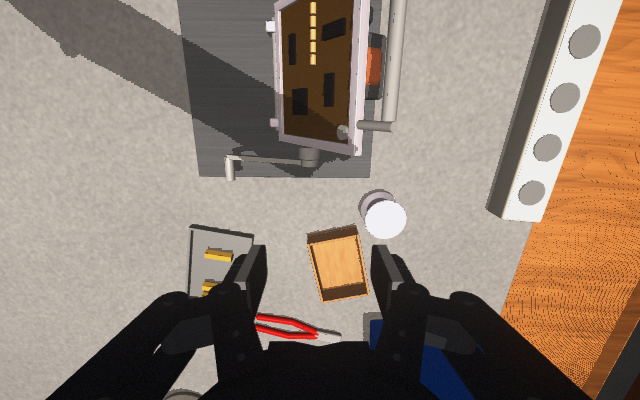

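View pics/z11.png

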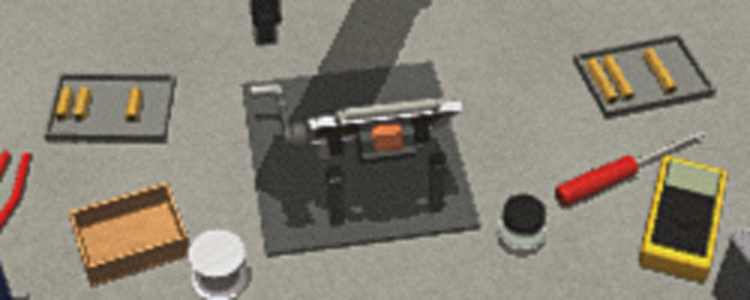

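```bash
python3 - <<'E'
from h import *
o,R=st();d=dict(np.load('pics/w11.png.npz'));W=cloud(d,(R,o['tcp_pos']))
for v,u in((168,230),(175,231),(160,229),(157,308),(60,394),(100,391),(20,399)): print((u,v),loc(W[v,u]))
E
```

```text
t 20.1 p [ 0.6386 -0.121   0.4459] grasp [ 0.6388 -0.1218  0.2912] xyaw 5.5 z [ 0.002 -0.005 -1.   ] w 0.0716 F [ 0.2 -0.4 -0.1] M [ 0.    0.03 -0.04] q [-0.44  0.49  0.76  1.61 -0.35  1.18  0.49]
(230, 168) [-0.0606 -0.1112  0.0609]
(231, 175) [-0.0599 -0.1202  0.0615]
(229, 160) [-0.0604 -0.1006  0.0624]
(308, 157) [ 0.041  -0.0892  0.1033]
(394, 60) [ 0.106  -0.0041  0.193 ]
(391, 100) [nan nan nan]
(399, 20) [0.1071 0.0208 0.193 ]
```

Call:
apply_moves(dp=[[0.08,-0.15,0.03],[0.11,-0.24,0.03],[0.11,-0.24,0.03],[0.1,-0.2,0.03],[0.06,-0.1,0.03],[0,0,0],[0,0,0]], twist=[[0,0,0],[0,0,0],[0,0,0],[0,0,0],[0,0,0],[0,0,0],[0,0,0]], jaw=[40,40,40,40,40,40,40])

```text
clock: 20.8
tcp_pos: [0.6849, 0.0046, 0.4196]
orientation: [3.134, 0.151, -0.012]
contact_force: [-0.6, -0.7, 1.2]
grip_width: 0.072
```

```bash
python3 - <<'E'
from h import *
o,R=st();print(loc(o['tcp_pos']))
snap('wrist','w12.png')
plan([(S2W(.107,0,.40),GK,.02)])
E
```

```text
t 20.8 p [0.6849 0.0046 0.4196] grasp [0.6837 0.0039 0.2649] xyaw 5.5 z [-0.008 -0.005 -1.   ] w 0.072 F [-0.6 -0.7  1.2] M [-0.05  0.01  0.04] q [-0.57  0.57  0.72  1.54 -0.39  1.18  0.32]
[0.1099 0.0054 0.4196]
2 dp [[-0.01, 0.02, 0.08], [-0.01, 0.02, 0.08]]
tw [[0.001, 0.002, 0.002], [0.001, 0.002, 0.001]]
end [ 6.827e-01 -5.000e-04  4.004e-01]
```

View pics/w12.png

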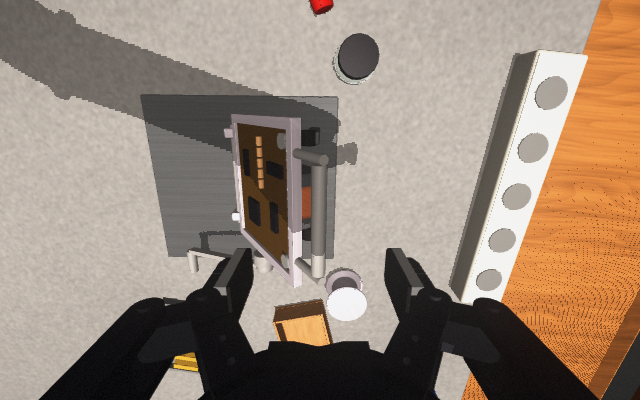

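Call:
apply_moves(dp=[[-0.01,0.02,0.08],[-0.01,0.02,0.15],[0,0,0.15],[0,0,0.12],[0,0,0.05],[0,0,0],[0,0,0]], twist=[[0.001,0.002,0.002],[0,0.001,0],[0,0,0],[0,0,0],[0,0,0],[0,0,0],[0,0,0]], jaw=[40,40,60,80,100,100,100])

```text
clock: 21.55
tcp_pos: [0.6804, -0.0111, 0.3518]
orientation: [3.135, 0.122, 0.002]
contact_force: [-0.3, -0.0, 0.2]
grip_width: 0.052
```

```bash
python3 - <<'E'
from h import *
o,R=st();print(loc(o['tcp_pos']))
plan([(S2W(.1075,0,.346),GK,.01)])
snap('wrist','w13.png')
E
```

```text
t 21.55 p [ 0.6804 -0.0111  0.3518] grasp [ 0.6806 -0.0117  0.1971] xyaw 4.5 z [ 0.001 -0.004 -1.   ] w 0.052 F [-0.3 -0.   0.2] M [-0.03 -0.02  0.01] q [-0.54  0.62  0.69  1.63 -0.44  1.05  0.36]
[ 0.104  -0.0098  0.3518]
2 dp [[0.01, -0.04, 0.02], [0.02, -0.04, 0.03]]
tw [[0.001, -0.0, -0.003], [0.001, -0.001, -0.002]]
end [ 0.6832 -0.0012  0.3458]
```

View pics/w13.png

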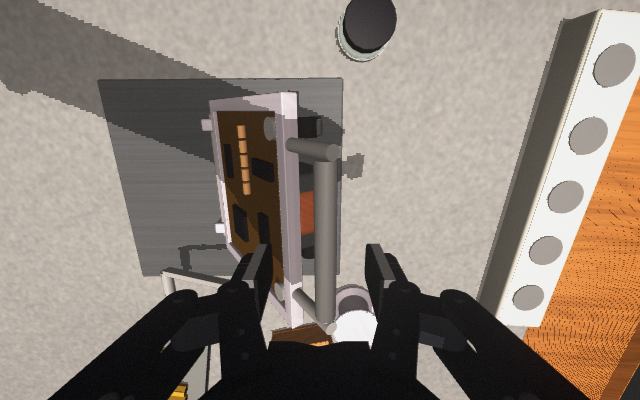

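Call:
apply_moves(dp=[[0.02,-0.04,0.02],[0.01,-0.02,0.02],[0,0,0.01],[0,0,0],[0,0,0],[0,0,0],[0,0,0],[0,0,0]], twist=[[0,0,-0.003],[0,0,0],[0,0,0],[0,0,0],[0,0,0],[0,0,0],[0,0,0],[0,0,0]], jaw=[100,100,100,255,255,255,255,255], grip_force=60)

```text
clock: 22.4
tcp_pos: [0.6834, -0.0024, 0.3474]
orientation: [3.136, 0.135, 0.001]
contact_force: [0.5, -0.2, -1.2]
grip_width: 0.0093
```

```bash
python3 - <<'E'
from h import *
o,R=st();L=loc(o['tcp_pos']);print(L)
# arc from measured: grasp offset
off=.346-.187; hx,hz=L[0],L[2]
g=[]
for a in np.linspace(.6,0.0,13)[1:]:
    b=np.array([.19*np.sin(a),.03+.19*np.cos(a)]);b0=np.array([.19*np.sin(.6),.03+.19*np.cos(.6)])
    g.append((S2W(hx+b[0]-b0[0],L[1],hz+b[1]-b0[1]),R,.02)); print(round(a,2),g[-1][0].round(4))
plan(g)
E
```

```text
t 22.4 p [ 0.6834 -0.0024  0.3474] grasp [ 0.6835 -0.0028  0.1927] xyaw 4.9 z [ 0.001 -0.003 -1.   ] w 0.0093 F [ 0.5 -0.2 -1.2] M [ 0.03 -0.07 -0.01] q [-0.54  0.63  0.69  1.62 -0.44  1.05  0.36]
[ 0.1078 -0.0014  0.3474]
0.55 [ 0.6755 -0.0031  0.3526]
0.5 [ 0.6673 -0.0038  0.3573]
0.45 [ 0.6589 -0.0046  0.3617]
0.4 [ 0.6502 -0.0053  0.3656]
0.35 [ 0.6414 -0.0061  0.3691]
0.3 [ 0.6325 -0.0069  0.3721]
0.25 [ 0.6234 -0.0077  0.3747]
0.2 [ 0.6141 -0.0085  0.3768]
0.15 [ 0.6048 -0.0094  0.3785]
0.1 [ 0.5954 -0.0102  0.3796]
0.05 [ 0.586  -0.0111  0.3803]
0.0 [ 0.5765 -0.0119  0.3806]
12 dp [[-0.07, 0.0, -0.04], [-0.06, 0.0, -0.04], [-0.07, 0.0, -0.04], [-0.08, 0.0, -0.03], [-0.07, 0.0, -0.03], [-0.08, 0.0, -0.03], [-0.07, 0.0, -0.02], [-0.08, 0.0, -0.02], [-0.08, 0.0, -0.01], [-0.08, 0.0, -0.01], [-0.07, 0.0, -0.01], [-0.08, 0.0, 0.0]]
tw [[0.0, 0.0, 0.0], [0.0, 0.0, 0.0], [0.0, 0.0, 0.0], [0.0, 0.0, 0.0], [0.0, 0.0, 0.0], [0.0, 0.0, 0.0], [0.0, 0.0, 0.0], [0.0, 0.0, 0.0], [0.0, 0.0, 0.0], [0.0, 0.0, 0.0], [0.0, 0.0, 0.0], [0.0, 0.0, 0.0]]
end [ 0.5769 -0.0115  0.3809]
```

```bash
python3 - <<'E'
from h import *
snap('wrist','w14.png');st()
E
```

```text
t 22.45 p [ 0.6834 -0.0023  0.3474] grasp [ 0.6835 -0.0027  0.1927] xyaw 4.9 z [ 0.001 -0.003 -1.   ] w 0.0095 F [ 0.2 -0.5 -0.7] M [ 0.03  0.09 -0.01] q [-0.54  0.63  0.69  1.62 -0.44  1.05  0.36]
```

View pics/w14.png

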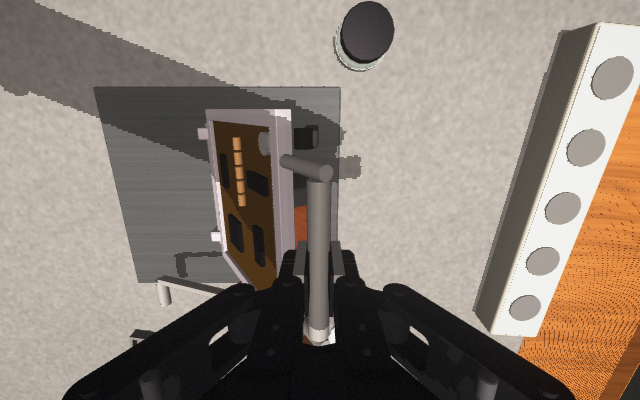

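The bar is between the pads at (318,270). I'll swing it up in two parts.

Call:
apply_moves(dp=[[-0.05,0,-0.03],[-0.06,0,-0.04],[-0.07,0,-0.04],[-0.07,0,-0.03],[-0.07,0,-0.03],[-0.07,0,-0.02],[0,0,0],[0,0,0]], twist=[[0,0,0],[0,0,0],[0,0,0],[0,0,0],[0,0,0],[0,0,0],[0,0,0],[0,0,0]], jaw=[255,255,255,255,255,255,255,255])

```text
clock: 23.25
tcp_pos: [0.6321, -0.0068, 0.3721]
orientation: [3.136, 0.135, 0.004]
contact_force: [1.3, -0.0, -2.6]
grip_width: 0.0098
```

```bash
cat > arc.py <<'E'
from h import *
o,R=st();L=loc(o['tcp_pos']);print(L)
tz=R[:,2];gp=loc(o['tcp_pos']+tz*.160);print('bar est',gp,'lean',np.arctan2(gp[0],gp[2]-.03),'rad',np.hypot(gp[0],gp[2]-.03))
E
python3 - <<'E'
exec(open('arc.py').read())
a0=np.arctan2(gp[0],gp[2]-.03);g=[]
for a in np.linspace(a0,0,8)[1:]:
    g.append((S2W(.19*np.sin(a),L[1],.03+.19*np.cos(a)+.160),GK,.02))
plan(g)
E
```

```text
t 23.25 p [ 0.6321 -0.0068  0.3721] grasp [ 0.6325 -0.0071  0.2174] xyaw 4.9 z [ 0.003 -0.002 -1.   ] w 0.0098 F [ 1.3 -0.  -2.6] M [-0.05 -0.31  0.02] q [-0.6   0.52  0.72  1.73 -0.39  1.03  0.35]
[ 0.0563 -0.0013  0.3721]
bar est [ 0.0567 -0.0016  0.2121] lean 0.30185268332350185 rad 0.19072309770974255
7 dp [[-0.06, 0.0, -0.01], [-0.07, 0.0, -0.02], [-0.07, 0.0, -0.01], [-0.06, 0.0, -0.01], [-0.07, 0.0, -0.01], [-0.07, 0.0, -0.0], [-0.07, 0.0, -0.01]]
tw [[0.001, -0.001, -0.001], [0.0, -0.0, -0.0], [0.0, -0.0, -0.0], [0.0, -0.0, -0.0], [0.0, -0.0, -0.0], [0.0, -0.0, -0.0], [0.0, -0.0, -0.0]]
end [ 0.5759 -0.0118  0.3804]
```

The lean is about 0.30 rad and the arc radius comes out at 0.1907 m, which fits the model.

Call:
apply_moves(dp=[[-0.05,0,-0.01],[-0.07,0,-0.02],[-0.07,0,-0.01],[-0.07,0,-0.01],[-0.07,0,-0.01],[-0.06,0,0],[-0.02,0,0],[0,0,0],[0,0,0]], twist=[[0,0,0],[0,0,0],[0,0,0],[0,0,0],[0,0,0],[0,0,0],[0,0,0],[0,0,0],[0,0,0]], jaw=[255,255,255,255,255,255,255,255,255])

```text
clock: 24.15
tcp_pos: [0.5788, -0.0115, 0.3805]
orientation: [3.137, 0.135, 0.006]
contact_force: [0.8, 0.1, 0.1]
grip_width: 0.0097
```

```bash
python3 - <<'E'
exec(open('arc.py').read())
plan([(S2W(0,L[1],o['tcp_pos'][2]),R,.02)])
snap('wrist','w15.png')
E
```

```text
t 24.15 p [ 0.5788 -0.0115  0.3805] grasp [ 0.5794 -0.0117  0.2258] xyaw 4.9 z [ 0.004 -0.001 -1.   ] w 0.0097 F [0.8 0.1 0.1] M [ 0.08 -0.16 -0.02] q [-0.66  0.42  0.76  1.85 -0.34  0.99  0.32]
[ 0.0028 -0.0012  0.3805]
bar est [ 0.0034 -0.0015  0.2205] lean 0.017845874297863787 rad 0.19053033879149012
1 dp [[-0.02, -0.0, -0.0]]
tw [[0.0, 0.0, 0.0]]
end [ 0.5764 -0.0117  0.3805]
```

View pics/w15.png

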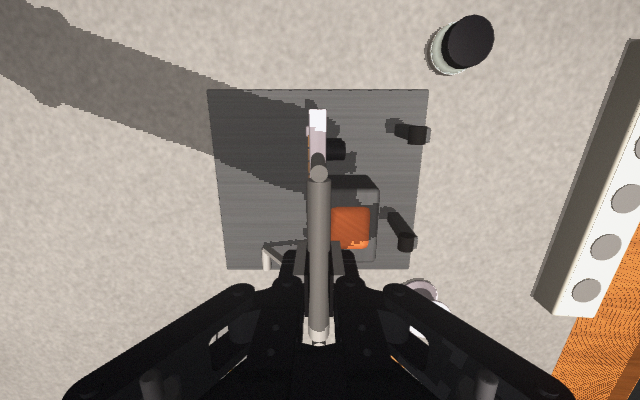

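Call:
apply_moves(dp=[[-0.01,0,0],[0,0,0],[0,0,0],[0,0,0],[0,0,0],[0,0,0],[0,0,0]], twist=[[0,0,0],[0,0,0],[0,0,0],[0,0,0],[0,0,0],[0,0,0],[0,0,0]], jaw=[255,255,255,255,255,255,255])

```text
clock: 24.9
tcp_pos: [0.5784, -0.0115, 0.3805]
orientation: [3.137, 0.135, 0.006]
contact_force: [-0.4, 0.8, 1.8]
grip_width: 0.01
```

```bash
python3 - <<'E'
exec(open('arc.py').read())
d=snap('top','t16.png');e=snap('scene','s16.png')
a=cv2.resize(d['color'][130:270,150:460],None,fx=2.5,fy=2.5,interpolation=cv2.INTER_CUBIC)
b=cv2.resize(e['color'][170:280,200:450],None,fx=3,fy=3,interpolation=cv2.INTER_CUBIC)
a=a[:,:750][:250*2];c=np.vstack([a[:260],b[:330]]);cv2.imwrite('pics/z16.png',c[...,::-1])
# standoffs check
im=d['color'];hsv=cv2.cvtColor(im,cv2.COLOR_RGB2HSV)
m=((abs(hsv[...,0].astype(int)-26)<8)&(hsv[...,1]>110)&(hsv[...,2]>60)).astype(np.uint8);m[:215]=0;m[262:]=0;m[:,:150]=0;m[:,460:]=0
n,l,s,cc=cv2.connectedComponentsWithStats(m)
for i in range(1,n):
    if s[i,4]<15: continue
    v,u=np.where(l==i);q=ray(d,np.c_[u,v],.018)[:,:2];vv=np.linalg.svd(q-q.mean(0))[2][0]
    print(q.mean(0).round(4),np.degrees(np.arctan(vv[1]/vv[0])).round(1))
w=dict(np.load('pics/w15.png.npz'))
E
```

```text
t 24.9 p [ 0.5784 -0.0115  0.3805] grasp [ 0.579  -0.0117  0.2258] xyaw 4.9 z [ 0.004 -0.002 -1.   ] w 0.01 F [-0.4  0.8  1.8] M [ 0.09 -0.07  0.03] q [-0.67  0.42  0.76  1.86 -0.34  0.99  0.32]
[ 0.0024 -0.0011  0.3805]
bar est [ 0.003  -0.0015  0.2205] lean 0.015746729849868822 rad 0.19052362058285582
[0.4923 0.2958] 10.4
[0.4963 0.2754] 11.7
[0.4847 0.3484] 10.9
[ 0.4913 -0.2818] -5.7
[ 0.4857 -0.343 ] -7.0
[ 0.4835 -0.3639] -6.5
```

View pics/z16.png

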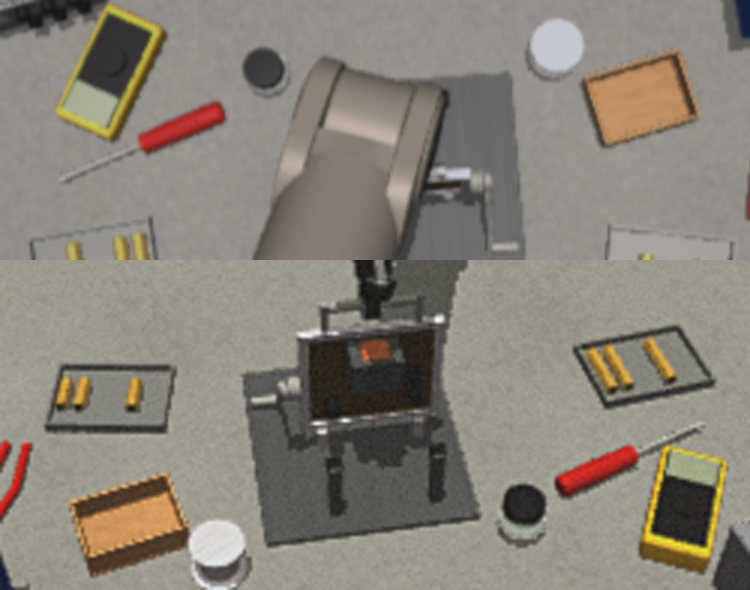

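The frame is upright with the bar held, both standoffs lie in their rows, the kickstand foot is near the plate, and the other items haven't moved.

```bash
python3 - <<'E'
from h import *
print(r.hand_in());st()
E
```

```text
the job is handed in; nothing more can be done
None
the job is handed in; nothing more can be done
```

The board is up for probing and the job is handed in, with the arm still holding the frame by its top bar. All the motion finished at about 25 s of the 72 s limit.

- **Standoffs:** The short one is in the right tray and the long one in the left, each with its own length. In the last top-camera picture both lay within about 1.5° of their rows, released.
- **Kickstand:** I pushed it over its centre while the frame leaned on its rest. The wrist camera then put the foot at the stop position: stand x about -0.061 m and height about 0.055 m, against -0.063 m and 0.056 m calculated for the full 2.65 rad.
- **Frame:** The lean came out at about 0.016 rad, worked out from the arm's pose. The bar was at about 0.220 m high and nothing was moving when last checked.
- **Other bench items:** The last scene and top pictures show none of them moved.

- **Grip reading:** The opening on the bar read 10 mm, though the bar is 12 mm across. The picture shows the bar between the pads, and the frame followed the arm through the swing with a steady radius of 0.1905 m. I put this down to the pads or the opening scale.
- **Bar contact force:** I could not read this directly, so the over-2 N condition rests on the 60 N grip I commanded.

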